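# Top up the sampler rack and lay its retaining bar back on

## Robot

A 6-joint arm with a two-finger parallel gripper is mounted at the origin on the work surface. World frame = base frame: x ahead of the robot, y to its left, z up, the work surface at z = 0. Lengths are in mm, angles in rad, forces in N, time in s.
With the tool pointing down it reaches from about 375 to 975 mm from the base axis. Payload 3.8 kg.
Tool frame: the origin (TCP) lies on the mounting face of the last link; the fingertips stand 166 mm ahead of it and the grasp point (between the pads) lies ctrl.grip_depth ahead of it (ctrl.grip_depth is the distance from the TCP to the grasp point, in mm); z points along the fingers, y is the line along which they close (so a half turn about z gives the same grasp; the last joint's range is limited). The gripper opens to 88 mm and grips with 3 to 60 N. Pads are 18 mm wide; open, the fingers measure 123 mm over their backs; the gripper's body (75 mm by 187 mm) begins 45 mm behind the grasp point.
Start: joints at [-1.365, 0.264, 1.604, -0, 1.274, -0.037], TCP at [162.279, -655.199, 404.706] pointing down, gripper open.
Joint ranges: [-2.63, 2.63], [-0.94, 2.18], [0.31, 2.57], [-1.31, 4.45], [0, 2.66], [-2.55, 2.55]. Speed limits (rad/s): [2.57, 2.57, 3.14, 3.14, 3.14, 3.14].

## Interface

Orientations are given as [roll, pitch, yaw] about the fixed x, y, z axes, in that order (R = Rz(yaw) Ry(pitch) Rx(roll)).
In Python, from plant import ctrl gives the robot as it stands. The module is installed in compiled form; this text tells all that it offers.
- The arm moves only by the tool servo_tool, never from a script. Its argument "increments" is a list of rows, each a list of 2 entries, a list of its own where there are three numbers: the shift along the tool's x, y, z in cm, then the turn about the tool's z in degrees. A call has 1 to 8 rows; each row is the pose to reach, as a shift and turn from the pose commanded when the call began, along the tool's axes at that moment; what a row does not reach only later rows make up. A row lasts 1/8 s, in which the tool goes at most 62.5 mm and 10.7 degrees, less where a joint would pass 70% of its speed; a pose out of reach is approached as far as the arm can. A call with a gripper value outside its range is refused whole. "gripper" is the opening, from 0 (shut) to 1 (fully open), set as the call begins (left out, the last holds). The fingers move at their own pace and stop on an object; "force" is the grip in N (left out, the last holds). Time passes only in rows, so rows that repeat a pose let the fingers close. It gives the time, the measured TCP pose, the force, the opening and the grip force at its end, in the units of the state.
- ctrl.read_state(): the state, without advancing time (a new reading comes with each control period).
- ctrl.grab_frame(name): name is "scene" or "top" or "wrist"; returns a dict with "color" (400x640x3 uint8, red, green, blue), "mtx" (3x3 intrinsics, pixels), "position" and "orientation" of the camera in the world. Camera axes: x right, y up, looking along -z (the intrinsics and any distortion apply to the point x, -y, -z); pixel columns grow to the right and rows downward; lengths in mm; the calibration is good to about 2 mm. The wrist camera is an equidistant fisheye: a pixel r from the principal point sees the ray r / f radians off the axis. A picture is of the moment at which its call begins. There is no depth.
- ctrl.job_done(): hands the job in; it is judged then, once.
The state is a dict: "time": time; "joints": joint angles; "qvel": joint speeds; "tau": joint torques, N m; "position": TCP position; "tool_rot": TCP orientation; "force": force on the tool from outside, world axes, zero at the start; "torque": the same for the moment, N m; "opening": opening from 0.0 (shut) to 1.0 (fully open); "grasp_force": force on a finger pad.
Only numpy, scipy, OpenCV 4.12 (cv2) and the standard library are available. Lean on these libraries where they do the work, as an engineer would, in place of code of your own. Each camera call takes 0.05 s, during which the arm holds its last target. There are 200 camera calls.

## Task

Lift the retaining bar off the bottle rack and lay it flat on the bare deck, stand one spare bottle in every empty pocket of the rack, and then lay the bar back across the rack in its two end saddles. Leave the bottles that are already in the rack in their pockets, any spares left over standing upright on the deck, and the glass beaker where it is.

Things in the scene. Friction and masses are not known exactly. Their poses are not given: they have to be found in the camera images.
- rack: fixed white rack, 126 mm (x) by 246 mm (y), 2 by 4 pockets 54 mm square, walls 6 mm, up to z = 62 mm; cap tops of racked bottles at 109 mm. Beyond each y end a post with a saddle for the bar: seat at z = 114 mm, side cheeks 60 mm apart inside (x), outer lips 306 mm apart inside (y), all to z = 128 mm. A seated bar has its origin at x, y = 0, z = 114 mm, its y along the rack's. Origin on the deck
- pocket1 (a point): centre of the floor of rack pocket 1, at x = -30, y = -90, z = 5 mm in the rack's frame
- pocket2 (a point): centre of the floor of rack pocket 2, at x = -30, y = -30, z = 5 mm in the rack's frame
- pocket3 (a point): centre of the floor of rack pocket 3, at x = -30, y = 30, z = 5 mm in the rack's frame
- pocket4 (a point): centre of the floor of rack pocket 4, at x = -30, y = 90, z = 5 mm in the rack's frame
- pocket5 (a point): centre of the floor of rack pocket 5, at x = 30, y = -90, z = 5 mm in the rack's frame
- pocket6 (a point): centre of the floor of rack pocket 6, at x = 30, y = -30, z = 5 mm in the rack's frame
- pocket7 (a point): centre of the floor of rack pocket 7, at x = 30, y = 30, z = 5 mm in the rack's frame
- pocket8 (a point): centre of the floor of rack pocket 8, at x = 30, y = 90, z = 5 mm in the rack's frame
- bar: aluminium retaining bar, 50 mm (x) by 296 mm (y) by 10 mm thick, 0.35 kg, with a grey upright grip rib along its middle, 16 mm (x) by 80 mm (y), from 10 to 44 mm above the underside. Origin at the centre of the underside. At the start it lies across the rack in the two saddles
- racked1: amber glass bottle, 44 mm diameter, 104 mm tall, 0.16 kg, bottom-heavy: straight to 60 mm, shoulder to 74 mm, 24 mm neck, black cap 30 mm in diameter from 82 to 104 mm (grip it here). Origin: centre of its underside. At the start it stands in rack pocket 1, if it is there at all (absent: that pocket is empty)
- racked2: amber glass bottle, 44 mm diameter, 104 mm tall, 0.16 kg, bottom-heavy: straight to 60 mm, shoulder to 74 mm, 24 mm neck, black cap 30 mm in diameter from 82 to 104 mm (grip it here). Origin: centre of its underside. At the start it stands in rack pocket 2, if it is there at all (absent: that pocket is empty)
- racked3: amber glass bottle, 44 mm diameter, 104 mm tall, 0.16 kg, bottom-heavy: straight to 60 mm, shoulder to 74 mm, 24 mm neck, black cap 30 mm in diameter from 82 to 104 mm (grip it here). Origin: centre of its underside. At the start it stands in rack pocket 3, if it is there at all (absent: that pocket is empty)
- racked4: amber glass bottle, 44 mm diameter, 104 mm tall, 0.16 kg, bottom-heavy: straight to 60 mm, shoulder to 74 mm, 24 mm neck, black cap 30 mm in diameter from 82 to 104 mm (grip it here). Origin: centre of its underside. At the start it stands in rack pocket 4, if it is there at all (absent: that pocket is empty)
- racked5: amber glass bottle, 44 mm diameter, 104 mm tall, 0.16 kg, bottom-heavy: straight to 60 mm, shoulder to 74 mm, 24 mm neck, black cap 30 mm in diameter from 82 to 104 mm (grip it here). Origin: centre of its underside. At the start it stands in rack pocket 5, if it is there at all (absent: that pocket is empty)
- racked6: amber glass bottle, 44 mm diameter, 104 mm tall, 0.16 kg, bottom-heavy: straight to 60 mm, shoulder to 74 mm, 24 mm neck, black cap 30 mm in diameter from 82 to 104 mm (grip it here). Origin: centre of its underside. At the start it stands in rack pocket 6, if it is there at all (absent: that pocket is empty)
- racked7: amber glass bottle, 44 mm diameter, 104 mm tall, 0.16 kg, bottom-heavy: straight to 60 mm, shoulder to 74 mm, 24 mm neck, black cap 30 mm in diameter from 82 to 104 mm (grip it here). Origin: centre of its underside. At the start it stands in rack pocket 7, if it is there at all (absent: that pocket is empty)
- racked8: amber glass bottle, 44 mm diameter, 104 mm tall, 0.16 kg, bottom-heavy: straight to 60 mm, shoulder to 74 mm, 24 mm neck, black cap 30 mm in diameter from 82 to 104 mm (grip it here). Origin: centre of its underside. At the start it stands in rack pocket 8, if it is there at all (absent: that pocket is empty)
- spare1: amber glass bottle, 44 mm diameter, 104 mm tall, 0.16 kg, bottom-heavy: straight to 60 mm, shoulder to 74 mm, 24 mm neck, black cap 30 mm in diameter from 82 to 104 mm (grip it here). Origin: centre of its underside. A spare: starts standing with the others on a paper sheet on the deck to the robot's right
- spare2: amber glass bottle, 44 mm diameter, 104 mm tall, 0.16 kg, bottom-heavy: straight to 60 mm, shoulder to 74 mm, 24 mm neck, black cap 30 mm in diameter from 82 to 104 mm (grip it here). Origin: centre of its underside. A spare: starts standing with the others on a paper sheet on the deck to the robot's right
- spare3: amber glass bottle, 44 mm diameter, 104 mm tall, 0.16 kg, bottom-heavy: straight to 60 mm, shoulder to 74 mm, 24 mm neck, black cap 30 mm in diameter from 82 to 104 mm (grip it here). Origin: centre of its underside. A spare: starts standing with the others on a paper sheet on the deck to the robot's right
- spare4: amber glass bottle, 44 mm diameter, 104 mm tall, 0.16 kg, bottom-heavy: straight to 60 mm, shoulder to 74 mm, 24 mm neck, black cap 30 mm in diameter from 82 to 104 mm (grip it here). Origin: centre of its underside. A spare: starts standing with the others on a paper sheet on the deck to the robot's right
- spare5: amber glass bottle, 44 mm diameter, 104 mm tall, 0.16 kg, bottom-heavy: straight to 60 mm, shoulder to 74 mm, 24 mm neck, black cap 30 mm in diameter from 82 to 104 mm (grip it here). Origin: centre of its underside. A spare: starts standing with the others on a paper sheet on the deck to the robot's right
- beaker: bystander: empty glass beaker, 76 mm in diameter, 90 mm tall, origin under its centre, standing beyond the rack

How it is judged (in metres and radians):
On the way, in this order (a step that is already met when the one before it is completed fails the run):
1. the bar has been lifted off and laid flat on the deck, released (height (world z) of bar below 0.012 m and angle between bar's own z axis and vertical below 0.05 rad and contact force between the fingers and bar below 0.2 N and linear speed of bar below 0.02 m/s), for 0.2 s.
2. with the bar still off, every pocket holds one upright bottle on its floor (distance between any of racked1, spare1, spare2, spare3, spare4, spare5 and pocket1 below 0.012 m and distance between any of racked2, spare1, spare2, spare3, spare4, spare5 and pocket2 below 0.012 m and distance between any of racked3, spare1, spare2, spare3, spare4, spare5 and pocket3 below 0.012 m and distance between any of racked4, spare1, spare2, spare3, spare4, spare5 and pocket4 below 0.012 m and distance between any of racked5, spare1, spare2, spare3, spare4, spare5 and pocket5 below 0.012 m and distance between any of racked6, spare1, spare2, spare3, spare4, spare5 and pocket6 below 0.012 m and distance between any of racked7, spare1, spare2, spare3, spare4, spare5 and pocket7 below 0.012 m and distance between any of racked8, spare1, spare2, spare3, spare4, spare5 and pocket8 below 0.012 m and not (height (world z) of bar above 0.1 m and horizontal distance between bar and rack below 0.1 m)), for 0.2 s.
At the end, for the whole second after the job is handed in: All eight pockets hold a bottle (12 mm of the floor centre), upright (0.12 rad), the racked ones in their own pockets; spare bottles left over stand upright on the deck; the bar lies flat in both saddles (10 mm each way, height 5 mm, 0.06 rad of the rack's long axis); all at rest (distance between any of racked1, spare1, spare2, spare3, spare4, spare5 and pocket1 below 0.012 m and distance between any of racked2, spare1, spare2, spare3, spare4, spare5 and pocket2 below 0.012 m and distance between any of racked3, spare1, spare2, spare3, spare4, spare5 and pocket3 below 0.012 m and distance between any of racked4, spare1, spare2, spare3, spare4, spare5 and pocket4 below 0.012 m and distance between any of racked5, spare1, spare2, spare3, spare4, spare5 and pocket5 below 0.012 m and distance between any of racked6, spare1, spare2, spare3, spare4, spare5 and pocket6 below 0.012 m and distance between any of racked7, spare1, spare2, spare3, spare4, spare5 and pocket7 below 0.012 m and distance between any of racked8, spare1, spare2, spare3, spare4, spare5 and pocket8 below 0.012 m and distance between racked1 and pocket1 below 0.012 m and distance between racked2 and pocket2 below 0.012 m and distance between racked3 and pocket3 below 0.012 m and distance between racked4 and pocket4 below 0.012 m and distance between racked5 and pocket5 below 0.012 m and distance between racked6 and pocket6 below 0.012 m and distance between racked7 and pocket7 below 0.012 m and distance between racked8 and pocket8 below 0.012 m and angle between each of racked1, racked2, racked3, racked4, racked5, racked6, racked7, racked8, spare1, spare2, spare3, spare4, spare5's own z axis and vertical below 0.12 rad and x of bar in the frame of rack between -0.01 and 0.01 m and y of bar in the frame of rack between -0.01 and 0.01 m and z of bar in the frame of rack between 0.109 and 0.119 m and angle between the y axis of bar and the y axis of rack, either way round below 0.06 rad and angle between bar's own z axis and vertical below 0.04 rad and height (world z) of each of spare1, spare2, spare3, spare4, spare5 below 0.012 m and linear speed of bar below 0.02 m/s and linear speed of each of spare1, spare2, spare3, spare4, spare5 below 0.03 m/s); the robot touches nothing.
It fails at once if a bottle that was already in the rack is lifted out of its pocket (z of any of racked1, racked2, racked3, racked4, racked5, racked6, racked7, racked8 in the frame of rack above 0.05 m).
It fails at once if the beaker is displaced by more than 30 mm (distance of beaker from where it was at the start of the episode above 0.03 m).
Of racked1, racked2, racked3, racked4, racked5, racked6, racked7, racked8 only 3 to 4 are there at a start; the rules pass over those that are not, and their reading is None.
At some moment in a run one of spare1, spare2, spare3, spare4, spare5 may be knocked a few centimetres aside while the robot is not near it.
It also fails if it takes over 200 s, if anything falls off the work surface, if the arm or the gripper's body presses on something with over 40 N, if the wrist force passes 120 N, or if a joint passes its speed limit or range.

## Working session

There is one attempt and no reset: what is moved stays moved. The work goes in short steps, Python scripts to look and compute and a tool call to move; the robot and the scene stay as the last step left them, time stands still between calls to the robot, and variables do not carry over. Pictures are saved under pics/ and viewed, at most 14 in all, crops included, and the job is handed in when it is done.

Besides the shell and the picture viewer there is one more tool, called after "Call:" as name([rows], argument=value, ...), one row to a line, values as JSON. servo_tool: Moves the arm, as the interface text tells. Its arguments: {"type":"object","properties":{"increments":{"type":"array"},"gripper":{"type":"number"},"force":{"type":"number"}},"required":["increments"]}

```bash
mkdir -p pics; ls; cat > h.py <<'E'
import numpy as np, cv2
from scipy.spatial.transform import Rotation as R
from plant import ctrl
def grab(n,save=None):
    f=ctrl.grab_frame(n)
    if save: cv2.imwrite(f'pics/{save}.png',f['color'][:,:,::-1])
    return f
def camR(f):
    o=np.array(f['orientation'],float)
    return o if o.shape==(3,3) else R.from_euler('xyz',o).as_matrix()
def ray(f,u,v,fish=False):
    K=np.array(f['mtx']); x=(u-K[0,2])/K[0,0]; y=(v-K[1,2])/K[1,1]
    if fish:
        r=np.hypot(x,y); s=np.sin(r)/max(r,1e-9); d=np.array([x*s,-y*s,-np.cos(r)])
    else: d=np.array([x,-y,-1.])
    return np.array(f['position'],float),camR(f)@d
def onz(f,u,v,z,fish=False):
    p,d=ray(f,u,v,fish); return p+d*(z-p[2])/d[2]
def proj(f,P,fish=False):
    K=np.array(f['mtx']); q=camR(f).T@(np.array(P,float)-np.array(f['position'],float)); x,y,z=q[0],-q[1],-q[2]
    if fish:
        r=np.hypot(x,y); t=np.arctan2(r,z)/max(r,1e-9); a,b=x*t,y*t
    else: a,b=x/z,y/z
    return K[0,0]*a+K[0,2],K[1,1]*b+K[1,2]
E
python3 - <<'E'
from h import *
for n in('scene','top','wrist'):
    f=grab(n,n+'0'); print(n,f['mtx'],f['position'],f['orientation'])
print(ctrl.grip_depth,ctrl.read_state())
E
```

```text
pics
scene [[383.16706744   0.         314.43818263]
 [  0.         383.16706744 202.21631007]
 [  0.           0.           1.        ]] [961.86465793 223.785622   734.81467498] [0.62865529 0.00661677 2.07107115]
top [[486.36861099   0.         316.22007261]
 [  0.         486.36861099 202.98636603]
 [  0.           0.           1.        ]] [ 450.04983005  -41.70091221 1097.83441238] [ 0.1180162   0.02830247 -1.56751274]
wrist [[309.70691629   0.         315.91411526]
 [  0.         309.70691629 198.22476879]
 [  0.           0.           1.        ]] [ 232.27509338 -638.47296238  383.35262557] [-0.28335936  0.00288853 -1.32746217]
147.29999999999998 {'time': 0.15, 'joints': array([-1.36489499e+00,  2.64586957e-01,  1.60500534e+00,  4.39025369e-05,
        1.27371532e+00, -3.69254316e-02]), 'qvel': array([-0.00019978, -0.00296319, -0.004047  , -0.00051024, -0.00051334,
       -0.00049817]), 'tau': array([-2.23124584e-04, -5.02846742e+01, -3.57470226e+01,  7.30188238e-02,
        2.49914563e-02, -9.66570610e-05]), 'position': array([ 162.24051187, -654.95968489,  403.69884955]), 'tool_rot': array([-3.13988041e+00, -1.05240072e-04,  2.42813790e-01]), 'force': array([-0.11442792, -0.86467974, -0.52078289]), 'torque': array([ 0.01754205, -0.00393203, -0.04335404]), 'grasp_force': 0.0, 'opening': 0.9993251019241391}
```

View pics/top0.png

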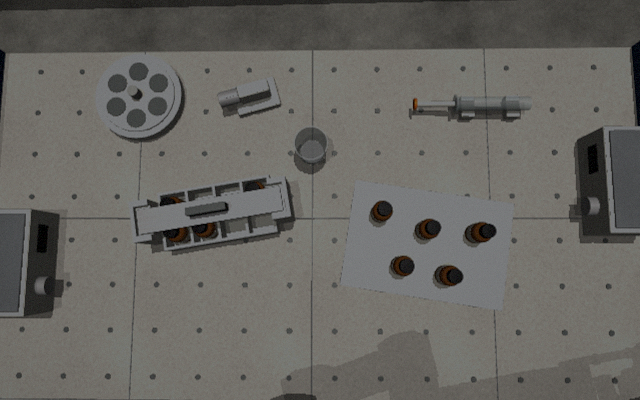

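View pics/scene0.png

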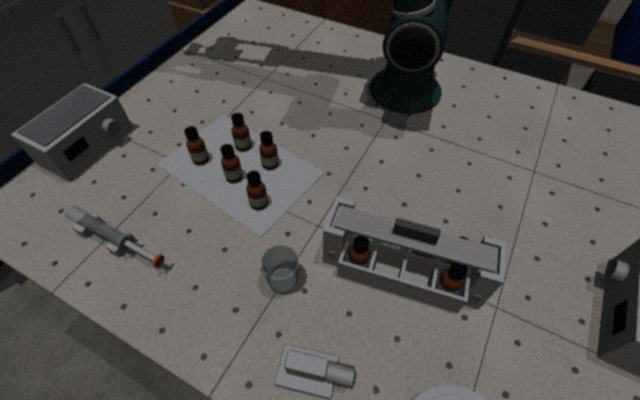

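View pics/wrist0.png

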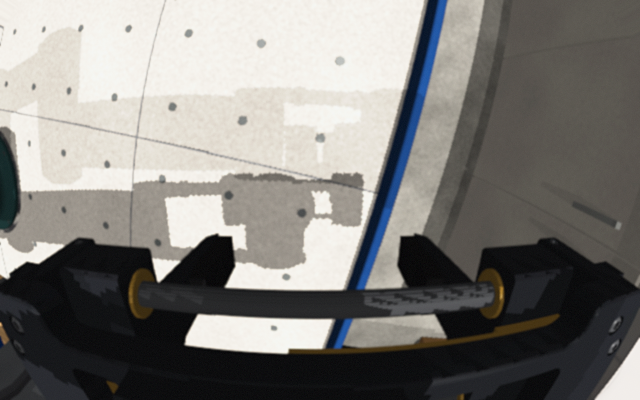

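The top view shows the bar's rib at about (207,209), with the bar running from (135,222) to (290,200). There are five spare caps around (382,210), (429,228), (481,231), (403,265) and (449,275), and the beaker is at (311,145). Four racked bottles are partly visible, at about (170,203), (175,235), (205,228) and (255,187). The scene view agrees, and the wrist view shows only bare deck.

```bash
cat >> h.py <<'E'
def blobs(m,lo,hi):
    n,l,s,c=cv2.connectedComponentsWithStats(m.astype('uint8'))
    return [(tuple(c[i].round(1)),tuple(int(a) for a in s[i])) for i in range(1,n) if lo<=s[i][4]<=hi],l
E
python3 - <<'E'
from h import *
f=grab('top'); c=f['color']; mx=c.max(2)
print('mx rib',mx[198:220:2,180:236:4])
b,l=blobs(mx<45,25,700)
for x,s in b:
    if 120<x[0]<520 and x[1]<300: print('cap',x,s,onz(f,*x,104).round(),onz(f,*x,158).round())
for p in [(311,153),(370,150),(318,265),(292,249),(292,180),(132,203),(345,288),(360,182),(513,203),(415,104),(250,290)]: print(p,onz(f,*p,0).round())
E
```

```text
mx rib [[ 72  74  73  38 106 128 122 112 122 126 124 125 125 125]
 [ 30  88  94  67 115 123 125 125 128 126 131 126 126 125]
 [ 59  93 126 126 125 127 126 125 107 103  82  56 115 124]
 [126 122 124 123 130 108 101  79  73  75  77  58  86 125]
 [122 126 120 101  78  66  69  73  77  76  80  69  77 123]
 [123 114  69  69  72  74  74  76  78  75  81  61  65 122]
 [123 113  68  67  71  70  80  73  62  46  23   8  75 125]
 [122 119  72  74  76  65  51  16  11  34  54  67 130 124]
 [121 118  62  50  22  14  32  54  69  69 106 102 125 123]
 [124 124  93  32  56  65  63  78 105 126 127 123 123 123]
 [124 125 126  69 105 100 125 126 118 124 125 129 127  90]]
cap (np.float64(380.5), np.float64(0.7)) (368, 0, 28, 3, 52) [1007. -150.  104.] [ 977. -145.  158.]
cap (np.float64(431.1), np.float64(0.3)) (402, 0, 68, 2, 88) [1007. -259.  104.] [ 976. -247.  158.]
cap (np.float64(166.9), np.float64(121.4)) (127, 81, 57, 61, 278) [742. 304. 104.] [726. 285. 158.]
cap (np.float64(137.5), np.float64(95.0)) (132, 90, 10, 10, 51) [800. 370. 104.] [781. 347. 158.]
cap (np.float64(251.5), np.float64(97.9)) (
[... 2356 characters left out ...]
1, 257, 15, 19, 67) [ 440. -173.  104.] [ 440. -166.  158.]
cap (np.float64(405.9), np.float64(265.8)) (399, 259, 15, 16, 187) [ 440. -195.  104.] [ 441. -186.  158.]
cap (np.float64(440.0), np.float64(274.8)) (435, 266, 14, 19, 105) [ 423. -262.  104.] [ 424. -250.  158.]
cap (np.float64(454.1), np.float64(275.8)) (446, 268, 17, 17, 201) [ 421. -290.  104.] [ 422. -277.  158.]
(311, 153) [696.   2.   0.]
(370, 150) [ 703. -133.    0.]
(318, 265) [440. -15.   0.]
(292, 249) [476.  44.   0.]
(292, 180) [633.  45.   0.]
(132, 203) [580. 413.   0.]
(345, 288) [390. -75.   0.]
(360, 182) [ 628. -110.    0.]
(513, 203) [ 580. -453.    0.]
(415, 104) [ 811. -238.    0.]
(250, 290) [384. 137.   0.]
```

```bash
python3 - <<'E'
import cv2
i=cv2.imread('pics/top0.png'); cv2.imwrite('pics/crop1.png',cv2.resize(i[165:265,120:320],None,fx=4,fy=4,interpolation=cv2.INTER_CUBIC))
E
```

```text
(no output)
```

View pics/crop1.png

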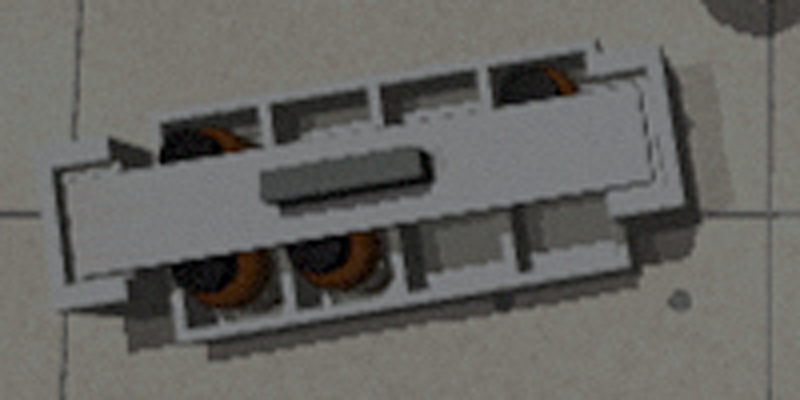

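The enlarged crop shows the rib's top centred at about (205,209) in the full image, with the bar tilted about 0.165 rad. Four bottles are in: far row 1st and 4th, near row 1st and 2nd from the left. So four pockets are empty and there are five spares. I'll move above the rib next.

```bash
cat >> h.py <<'E'
def inc(x,y,gz,yaw,half=False):
    """shift (cm) and turn (deg) to bring the grasp point to world x,y,gz with tool yaw"""
    s=ctrl.read_state(); p=s['position']; y0=s['tool_rot'][2]
    T=R.from_euler('xyz',s['tool_rot']).as_matrix()
    d=np.array([x,y,gz+ctrl.grip_depth])-p
    t=(yaw-y0+np.pi)%(2*np.pi)-np.pi
    print('inc',(T.T@d/10).round(2),'turn',round(-np.degrees(t),1),'rows',round(np.linalg.norm(d)/62.5,1),'t',round(s['time'],1))
E
python3 - <<'E'
from h import *
f=grab('top'); q=lambda x,y,z:onz(f,120+x/4-.4,165+y/4-.4,z)
c=q(341,175,158); a=[q(*p,124) for p in [(70,180),(640,82),(655,180),(75,282)]]
print(c,np.mean(a,0)); 
for i,j in((1,0),(2,3)): d=a[j]-a[i]; print(np.arctan2(-d[0],d[1]),np.hypot(*d[:2]))
inc(c[0],c[1],230,np.pi/2+.16)
E
```

```text
[550.88619366 203.2634966  158.        ] [551.52963903 202.5212781  124.        ]
0.1709938370851743 294.4383028952446
0.17524905027450788 297.90272608725206
inc [ 58.36 -73.97   2.76] turn -85.3 rows 15.1 t 0.2
```

Call:
servo_tool([
  [[58.4,-74.0,2.8],-86],
  [[58.4,-74.0,2.8],-86],
  [[58.4,-74.0,2.8],-86],
  [[58.4,-74.0,2.8],-86],
  [[58.4,-74.0,2.8],-86],
  [[58.4,-74.0,2.8],-86],
  [[58.4,-74.0,2.8],-86],
  [[58.4,-74.0,2.8],-86],
], gripper=0.6)

```text
time: 1.25
position: [368.8, -198.0, 390.1]
tool_rot: [3.141, 0.001, 1.748]
force: [1.0, -0.2, -0.2]
opening: 0.601
grasp_force: 0.0
```

```bash
python3 - <<'E'
from h import *
print(ctrl.read_state()['position'],ctrl.read_state()['tool_rot'],ctrl.read_state()['joints'])
inc(551,203,230,np.pi/2+.172)
E
```

```text
[ 368.76059607 -198.04692696  390.08505569] [3.14059454e+00 7.27693180e-04 1.74841670e+00] [-5.52428814e-01 -2.30979220e-01  2.13373084e+00  1.30595468e-04
  1.23761200e+00 -7.30092183e-01]
inc [36.25 25.02  1.28] turn 0.3 rows 7.1 t 1.2
```

Call:
servo_tool([
  [[36.2,25.0,1.3],0.3],
  [[36.2,25.0,1.3],0.3],
  [[36.2,25.0,1.3],0.3],
  [[36.2,25.0,1.3],0.3],
  [[36.2,25.0,1.3],0.3],
  [[36.2,25.0,1.3],0.3],
  [[36.2,25.0,1.3],0.3],
  [[36.2,25.0,1.3],0.3],
])

```text
time: 2.25
position: [553.7, 202.9, 376.2]
tool_rot: [-3.141, -0.001, 1.742]
force: [-0.3, -0.2, -0.2]
opening: 0.601
grasp_force: 0.0
```

```bash
python3 - <<'E'
from h import *
s=ctrl.read_state(); print(s['position'],s['tool_rot'])
f=grab('wrist','w1'); im=f['color'].copy()
c=np.array([551,203.]); a=.172; X=np.array([np.cos(a),np.sin(a)]);Y=np.array([-np.sin(a),np.cos(a)])
for sx in(-1,1):
  for sy in(-1,1):
    for hx,hy,z,col in((8,40,158,(255,0,0)),(25,148,124,(0,255,0))):
        u=proj(f,np.r_[c+X*sx*hx+Y*sy*hy,z],True); print(hx,sx,sy,np.round(u,1)); cv2.circle(im,tuple(int(round(k)) for k in u),2,col,1)
cv2.imwrite('pics/w1o.png',im[:,:,::-1])
E
```

```text
[553.69372857 202.91729304 376.20080781] [-3.14135238e+00 -6.56144890e-04  1.74190766e+00]
8 -1 -1 [301.2 268.5]
25 -1 -1 [288.1 344.6]
8 -1 1 [299.3 158.3]
25 -1 1 [278.8  12. ]
8 1 -1 [323.2 268.6]
25 1 -1 [338.5 344.7]
8 1 1 [324.1 158.2]
25 1 1 [345.8  11.7]
```

View pics/w1o.png

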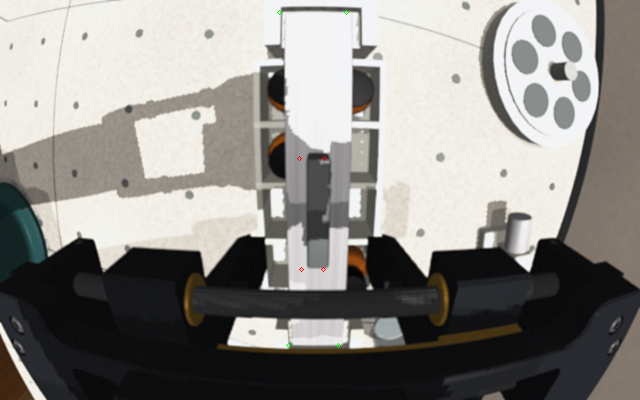

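The wrist view shows the rib at columns 308–329, rows 153–268. That puts it a few mm further along +X than the top-view estimate, which is almost exactly under the gripper now. I'll descend and grip.

Call:
servo_tool([
  [[0,0,4.0],-0.1],
  [[0,0,6.5],-0.1],
  [[0,0,8.0],-0.1],
  [[0,0,8.2],-0.1],
  [[0,0,8.2],-0.1],
])

```text
time: 2.92
position: [553.2, 199.1, 295.9]
tool_rot: [3.14, -0.0, 1.739]
force: [0.1, -0.0, 0.6]
opening: 0.599
grasp_force: 0.0
```

Call:
servo_tool([
  [[0,0,0],0],
  [[0,0,0],0],
  [[0,0,0],0],
  [[0,0,0],0],
  [[0,0,0],0],
], gripper=0, force=35)

```text
time: 3.55
position: [553.2, 199.7, 295.2]
tool_rot: [3.14, -0.0, 1.739]
force: [1.4, 0.6, 0.1]
opening: 0.178
grasp_force: 35.0
```

```bash
python3 - <<'E'
from h import *
s=ctrl.read_state(); print(s['position'],s['tool_rot'],s['force'],s['opening'],s['grasp_force'])
f=grab('wrist','w2')
E
```

```text
[553.21153113 199.65525807 295.23821709] [ 3.14031629e+00 -1.47580803e-04  1.73941396e+00] [1.40973269 0.64232281 0.0997844 ] 0.17795442765095382 34.99974204227328
```

Call:
servo_tool([
  [[0,0,-1.5],0],
  [[0,0,-4.0],0],
  [[0,0,-7.5],0],
  [[0,0,-9.0],0],
  [[0,0,-9.0],0],
])

```text
time: 4.22
position: [552.9, 199.6, 385.7]
tool_rot: [3.14, -0.0, 1.739]
force: [1.2, 0.2, -3.3]
opening: 0.181
grasp_force: 35.0
```

```bash
python3 - <<'E'
from h import *
s=ctrl.read_state(); print(s['position'],s['force'],s['opening'],s['grasp_force'])
inc(690,-230,200,1.47)
f=grab('wrist','w3'); g=grab('top','t3')
E
```

```text
[552.94270761 199.55996038 385.7485081 ] [ 1.15924119  0.2455947  -3.28527381] 0.18110401846310187 34.99920252710581
inc [-44.65   6.3    3.84] turn 15.4 rows 7.2 t 4.2
```

View pics/w3.png

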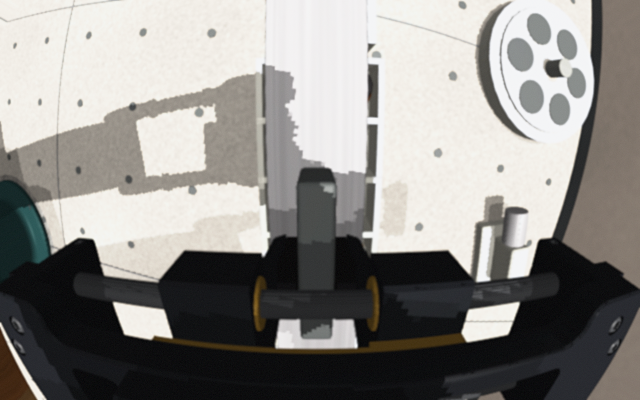

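The wrist view shows the bar gripped by its rib (columns 298–335) and lifted clear of the rack. I'll carry it to the bare deck.

Call:
servo_tool([
  [[-3,0.4,0],1],
  [[-8,1.1,0],3],
  [[-14,2,0],5],
  [[-20,2.8,0],7],
  [[-26,3.7,0],9],
  [[-32,4.5,0],11],
  [[-38,5.4,0],13],
  [[-42,5.9,0],14.5],
])

```text
time: 5.32
position: [681.3, -207.4, 381.9]
tool_rot: [-3.138, -0.001, 1.484]
force: [-0.6, 0.5, -2.2]
opening: 0.175
grasp_force: 35.0
```

Call:
servo_tool([
  [[-2.4,0.4,0],1],
  [[-2.6,0.4,4],1],
  [[-2.6,0.4,9],1],
  [[-2.6,0.4,14],1],
  [[-2.6,0.4,17],1],
  [[-2.6,0.4,18.5],1],
  [[-2.6,0.4,19],1],
  [[-2.6,0.4,19],1],
])

```text
time: 6.32
position: [683.8, -230.9, 195.9]
tool_rot: [3.14, 0.0, 1.469]
force: [0.0, 0.5, -2.9]
opening: 0.177
grasp_force: 35.0
```

```bash
python3 - <<'E'
from h import *
s=ctrl.read_state(); print(s['position'],s['tool_rot'],s['force'],s['opening'])
inc(690,-230,33,1.47)
E
```

```text
[ 683.76831267 -230.88751365  195.92472578] [3.14010364e+00 3.17371815e-04 1.46894577e+00] [ 0.03289705  0.52338716 -2.85603983] 0.17725666319205735
inc [0.15 0.61 1.56] turn -0.1 rows 0.3 t 6.3
```

Call:
servo_tool([
  [[0,0,0.7],0],
  [[0,0,1.2],0],
  [[0,0,1.45],0],
  [[0,0,1.5],0],
  [[0,0,1.5],0],
  [[0,0,1.5],0],
])

```text
time: 7.08
position: [683.3, -231.0, 181.3]
tool_rot: [3.141, 0.0, 1.469]
force: [-3.5, 1.8, 5.3]
opening: 0.172
grasp_force: 35.0
```

```bash
python3 - <<'E'
from h import *
s=ctrl.read_state(); print(s['position'],s['tool_rot'],s['force'],s['opening'])
E
```

```text
[ 683.28698403 -230.95738148  181.28889884] [3.14149422e+00 3.56314190e-05 1.46873304e+00] [-3.54399127  1.79427485  5.26918464] 0.17197432649004712
```

Call:
servo_tool([
  [[0,0,0],0],
  [[0,0,0],0],
  [[0,0,0],0],
  [[0,0,0],0],
], gripper=0.6)

```text
time: 7.58
position: [683.3, -230.9, 179.7]
tool_rot: [3.142, -0.0, 1.469]
force: [-0.3, 0.3, -0.8]
opening: 0.595
grasp_force: 0.0
```

Call:
servo_tool([
  [[0,0,-3],0],
  [[0,0,-8],0],
  [[0,0,-13],0],
  [[0,0,-18],0],
  [[0,0,-20],0],
  [[0,0,-20],0],
])

```text
time: 8.32
position: [683.6, -231.0, 381.3]
tool_rot: [3.139, 0.001, 1.469]
force: [0.3, -0.6, -0.4]
opening: 0.6
grasp_force: 0.0
```

```bash
python3 - <<'E'
from h import *
f=grab('top','t4'); i=f['color'][:,:,::-1]
c=np.hstack([cv2.resize(i[165:285,120:330],None,fx=3,fy=3,interpolation=cv2.INTER_CUBIC)[:360,:],])
cv2.imwrite('pics/t4c.png',np.vstack([c,cv2.resize(i[130:300,330:530],(630,536))[:236*2//2*1]])) 
cv2.imwrite('pics/t4c.png',cv2.resize(i[110:300,125:525],(800,380),interpolation=cv2.INTER_CUBIC))
E
```

```text
(no output)
```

View pics/t4c.png

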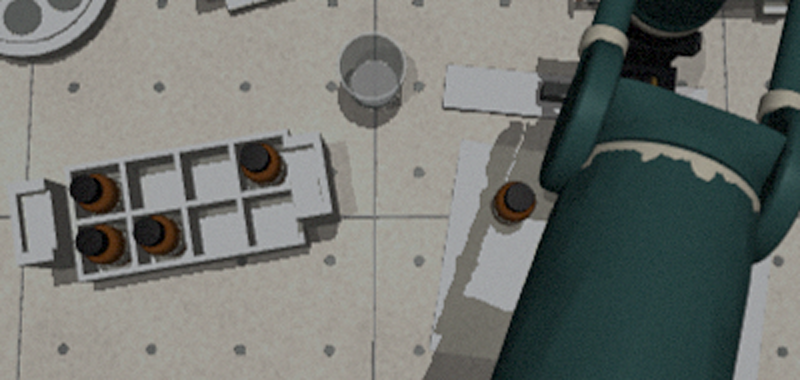

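The top view shows the bar flat on the deck and the rack open, with empty far pockets 2 and 3 and near pockets 3 and 4 (from the left). The rack's outer corners in this crop are near (68,168), (290,135), (306,247) and (78,280). Next I'll move the arm towards the spares, estimate the rack pose and image the spares.

```bash
python3 - <<'E'
from h import *
f=grab('top')
q=lambda x,y,z:onz(f,125+x/2-.25,110+y/2-.25,z)
P=[q(*p,62)[:2] for p in [(68,168),(290,135),(306,247),(78,280)]]
print(np.round(P,1),np.mean(P,0))
for i,j in((1,0),(2,3)): d=P[j]-P[i]; print(np.arctan2(-d[0],d[1]),np.hypot(*d))
for i,j in((3,0),(2,1)): d=P[j]-P[i]; print(np.arctan2(d[1],d[0]),np.hypot(*d))
inc(540,-320,230,.3+.0)
E
```

```text
[[593.  330. ]
 [628.9  88.9]
 [507.8  70. ]
 [472.1 314.2]] [550.44786024 200.74576584]
0.14780241118191642 243.80860968530965
0.14523586245665826 246.7849359164121
0.13035083547874396 122.00912881305216
0.15470446106464686 122.62685561003555
inc [-10.34 -13.28   0.02] turn 67.0 rows 2.7 t 8.4
```

```bash
python3 - <<'E'
from h import *
inc(560,-150,200,2.5)
E
```

```text
inc [  6.77 -13.01   3.04] turn -59.1 rows 2.4 t 8.4
```

Call:
servo_tool([
  [[2,-3,0],-10],
  [[4,-7,0],-20],
  [[6.8,-11,0],-30],
  [[6.8,-13,0],-40],
  [[6.8,-13,1],-50],
  [[6.8,-13,3],-59],
  [[6.8,-13,3],-59],
  [[6.8,-13,3],-59],
])

```text
time: 9.43
position: [560.6, -149.9, 348.5]
tool_rot: [-3.141, -0.003, 2.496]
force: [1.0, -0.2, -0.1]
opening: 0.6
grasp_force: 0.0
```

```bash
python3 - <<'E'
from h import *
s=ctrl.read_state(); print(s['position'],s['tool_rot'])
f=grab('wrist','w5'); im=f['color'].copy()
for p in [(556,-152),(518,-249),(511,-359),(440,-195),(421,-290)]:
    u=proj(f,(*p,104),True); print(np.round(u,1)); cv2.circle(im,tuple(int(round(k)) for k in u),3,(255,0,0),1)
cv2.imwrite('pics/w5o.png',im[:,:,::-1])
E
```

```text
[ 560.57236278 -149.94594288  348.50088749] [-3.14070934e+00 -2.55887937e-03  2.49590992e+00]
[311.  203.7]
[190.9 235.5]
[120.4 287.2]
[175.7 120.1]
[ 97. 176.]
```

View pics/w5o.png

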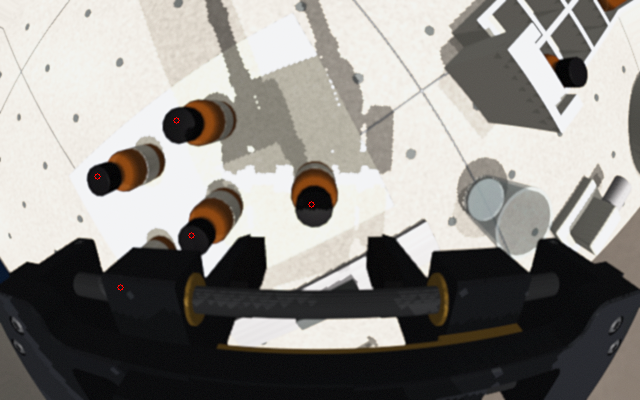

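The wrist view shows the nearest spare's cap centred at about (314,207), 3 px from the top-camera prediction. All five spares are upright. The wrist estimate sits about 3.5 mm further in +x than the top estimate, the same difference as on the rib. I'll use the wrist camera for the fine aim.

```bash
cat >> h.py <<'E'
def cap(f,g,thr=45,z=104,r=45):
    """cap-top centre near world guess g in a wrist frame: dark blob, circle of its cap-sized core"""
    u,v=proj(f,(*g,z),True); m=(f['color'].max(2)<thr).astype('uint8')
    w=np.zeros_like(m); cv2.circle(w,(int(u),int(v)),r,1,-1); m&=w
    m=cv2.morphologyEx(m,cv2.MORPH_OPEN,np.ones((5,5)))
    n,l,s,c=cv2.connectedComponentsWithStats(m)
    if n<2: return None
    i=1+np.argmin([np.hypot(c[k][0]-u,c[k][1]-v)-.02*s[k][4] for k in range(1,n)])
    return (u,v),tuple(int(a) for a in s[i]),c[i].round(1),onz(f,*c[i],z,True).round(1)
E
python3 - <<'E'
from h import *
f=grab('wrist'); print(cap(f,(559,-152)))
print(onz(f,314,207,104,True)); c=f['color'].max(2)
print(c[185:232:3,290:340:4])
E
```

```text
((np.float64(313.07967433681466), np.float64(205.57333127376694)), (296, 185, 35, 26, 748), array([313.2, 198.6]), array([ 554.7, -148.6,  104. ]))
[ 560.33232844 -152.12668186  104.        ]
[[236  90 139 138  95  32  21  46 117 140 136  88 245]
 [195 114 138  68   5   9   4   6  11 109 141 105 231]
 [188 128 119   6  10  12  10   9  10  22 136 122 216]
 [181 130  43   9   9  10  12  12  13  10  89 134 217]
 [195 134  11   8  12  11  11  11  14  10  50 142 231]
 [234 133  14  11  14  13   8  10   9   8  21 136 238]
 [244  99  13  10   9  12  13  11   8  10  12 143 245]
 [243 166  11   9  11   8  11   9  11  12   5 223 244]
 [243 197  35  37  39  42  35  37  44  32  30 245 243]
 [244 238  38  43  44  48  48  49  48  48  50 245 243]
 [244 244  38  42  43  44  45  47  46  45 115 245 244]
 [244 244 165  37  41  43  44  43  43  42 240 244 243]
 [244 244 245  94  34  38  40  39  37 159 245 243 242]
 [242 243 242 241 165  61  55  70 203 245 244 244 243]
 [243 243 243 243 245 242 241 242 245 244 244 244 244]
 [243 243 244 243 243 244 243 243 244 244 243 244 244]]
```

Call:
servo_tool([
  [[-0.1,-0.15,5],0],
  [[-0.1,-0.15,8.5],0],
  [[-0.1,-0.15,10.4],0],
  [[-0.1,-0.15,10.7],0],
  [[-0.1,-0.15,10.7],0],
])

```text
time: 10.15
position: [561.5, -152.1, 244.1]
tool_rot: [3.141, 0.002, 2.498]
force: [0.3, 0.0, -0.2]
opening: 0.598
grasp_force: 0.0
```

Call:
servo_tool([
  [[0,0,0],0],
  [[0,0,0],0],
  [[0,0,0],0],
  [[0,0,0],0],
], gripper=0, force=30)

```text
time: 10.65
position: [561.1, -152.0, 243.8]
tool_rot: [3.141, 0.002, 2.499]
force: [-1.4, -0.3, 4.6]
opening: 0.331
grasp_force: 30.0
```

Call:
servo_tool([
  [[0,0,-2],0],
  [[0,0,-5],0],
  [[0,0,-10],0],
  [[0,0,-15],0],
  [[0,0,-18],0],
  [[0,0,-18],0],
])

```text
time: 11.4
position: [561.4, -151.9, 426.9]
tool_rot: [3.139, 0.007, 2.499]
force: [0.6, 0.3, -2.1]
opening: 0.329
grasp_force: 30.0
```

```bash
cat >> h.py <<'E'
C0=np.array([554.,201.]); PSI=.145
def pk(x,y): return C0+R.from_euler('z',PSI).as_matrix()[:2,:2]@[x,y]
E
python3 - <<'E'
from h import *
s=ctrl.read_state(); print(s['position'],s['force'],s['opening'])
inc(*pk(30,30),265,2.5)
E
```

```text
[ 561.3879639  -151.94258768  426.9084545 ] [ 0.5654928   0.29943714 -2.09841965] 0.3294271814637201
inc [21.77 32.04  1.4 ] turn -0.1 rows 6.2 t 11.4
```

Call:
servo_tool([
  [[2,3,0],0],
  [[5,7.5,0],0],
  [[9,13,0],0],
  [[13,19,0],0],
  [[17,25,0],0],
  [[20,29.5,0],0],
  [[21.8,32,0],0],
  [[21.8,32,0],0],
])

```text
time: 12.4
position: [577.1, 238.1, 419.9]
tool_rot: [-3.139, -0.003, 2.503]
force: [0.6, -0.0, -2.1]
opening: 0.332
grasp_force: 30.0
```

Call:
servo_tool([
  [[0,0,0],0],
  [[0,0,0],0],
])

```text
time: 12.65
position: [578.0, 233.7, 421.9]
tool_rot: [-3.14, -0.001, 2.497]
force: [-0.6, -0.3, -1.9]
opening: 0.331
grasp_force: 30.0
```

```bash
cat >> h.py <<'E'
def rackov(f,im,c0=None,fish=True):
    for x in(-63,-0,63):
        for y in(-123,-60,0,60,123):
            w=np.r_[pk(x,y),62]; u=proj(f,w,fish); cv2.circle(im,tuple(int(round(k)) for k in u),2,(255,0,0),1)
    for x in(-30,30):
        for y in(-153,153):
            u=proj(f,np.r_[pk(x,y),128],fish); cv2.circle(im,tuple(int(round(k)) for k in u),2,(0,255,0),1)
E
python3 - <<'E'
from h import *
s=ctrl.read_state(); print(s['position'],s['tool_rot'],s['force'])
f=grab('wrist','w6'); im=f['color'].copy(); rackov(f,im); cv2.imwrite('pics/w6o.png',cv2.resize(im[:,:,::-1],(800,500)))
E
```

```text
[578.04324607 233.7419882  421.86030137] [-3.13989523e+00 -6.93988547e-04  2.49715163e+00] [-0.61892338 -0.28734745 -1.8525703 ]
```

View pics/w6o.png

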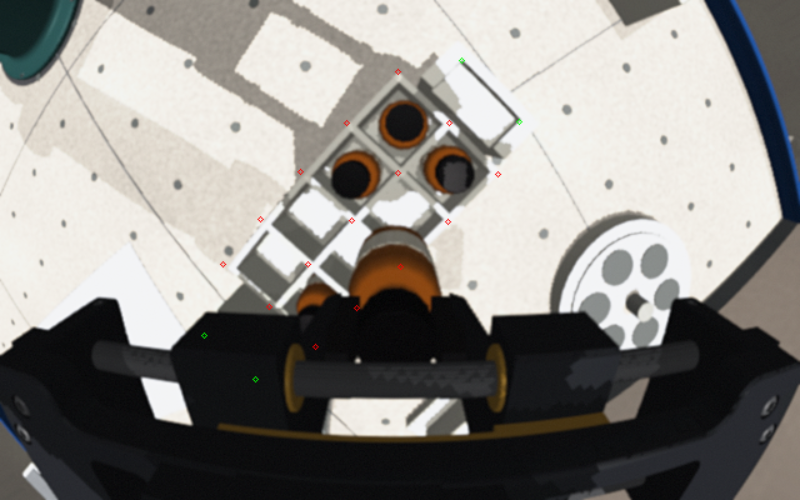

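The wrist view shows the bottle held upright over the rack. In the 800x500 picture the racked caps are at about (403,124), (455,175) and (351,176), and the empty pockets are visible below. The predicted rack corners are off by a few pixels, so I'll check the wall positions with profiles along the rack axes.

```bash
python3 - <<'E'
from h import *
f=cv2.imread('pics/w6.png'); g=f.max(2).astype('uint8')
F=grab('wrist')
def prof(a,b,z=62,n=80):
    P=[np.r_[pk(*(np.array(a)+(np.array(b)-a)*t)),z] for t in np.linspace(0,1,n)]
    U=np.array([proj(F,p,True) for p in P],np.float32)
    return cv2.remap(g,U[:,0].reshape(1,-1),U[:,1].reshape(1,-1),cv2.INTER_LINEAR)[0]
for x in(-45,-30,-15): print('y 132..-26 x',x,prof((x,132),(x,-26)))
for y in(84,98,72,45,30): print('x -75..+75 y',y,prof((-75,y),(75,y),n=76))
for p in [(-30,90),(30,90),(-30,30)]: print('cap',p,np.round(proj(F,np.r_[pk(*p),109],True),1))
for q,p in [((322.5,99.2),(-30,90)),((364,140),(30,90)),((281,141),(-30,30))]: print(onz(F,*q,109,True)[:2]-pk(*p))
E
```

```text
y 132..-26 x -45 [118 137 152 157 166 186 191 163  93  78 105 135 135 127 117 111 107 108
 107 104 108 115 112  99 101 127 155 184 188 188 188 183 180 161 131 176
 185 176 143 134 162 184 182 179 176 156 123 101  99  98  95 101 101 101
 111 136 184 204 167 129  94  94  94  94 164 239 212 181 191 216 183 195
 232 247 246 246 245 245 244 245]
y 132..-26 x -30 [131  83  77  78 104 136 136 114  77  77  85  32  22  22  21  21  23  22
  22  21  20  22  20  19  19  18  24  83 131 109  86 120 140 131 134 182
 185 164 120 106  82 103 130 140 104  27  14  20  19  17  19  18  19  17
  15  18  16  15  16  11  14  31  79  97 133 175 181 216 245 245 245 246
 246 245 245 245 245 245 245 245]
y 132..-26 x -15 [131  77  77  78 111 165 209 139  83 105 142 116  96  66  23  19  20  20
  20  19  20  17  18  16  52  97 128 122  95 101 132 135 132 113 149 183
 183 162 129 109  95  77 103 131 141 125  73  27  16  16  17  17  16  14
  14  17  14  14  13  18  52  88  96  97 139 176 181 223 245 246 246 245
 246 245 245 246 245 246 245 245]
x -75..+75 y 84 [146 149 149 148 149 150 153 175 189 182 126  76  96 13
[... 1015 characters left out ...]
4 126 124 121 119 132 140 142 139 130 103  88 121 160
 131 122 173 182 181 181 181 182 182 180 206 243 246 246 246 245 245 246
 246 246 246 246 243 200 179 171 121  90  91  91  92 169 244 246 240 228
 224 222 221 220]
x -75..+75 y 30 [151 149 148 148 147 145 150 155 176 185 168 102  80 108 104 101 119  62
  17  18  18  18  18  18  18  19  18  18  17  17  17  16  19  86 126 100
  84 111 170 182 193 234 244 246 246 245 245 245 245 246 245 246 246 245
 246 246 229 174 125  67  61  63  70  77  88  93  94  93  96  96 106 147
 196 216 237 243]
cap (-30, 90) [318.3  96.7]
cap (30, 90) [363.  141.7]
cap (-30, 30) [273.9 141.9]
[4.20942461 1.68566446]
[-0.75390833  1.74422565]
[3.48447522 5.96005791]
```

```bash
sed -i 's/^C0=.*/C0=np.array([557.,202.]); PSI=.163/' h.py; python3 - <<'E'
from h import *
inc(*pk(30,30),171.5,2.5)
F=grab('wrist'); g=F['color'].max(2)
def prof(a,b,z=62,n=76):
    P=[np.r_[pk(*(np.array(a)+(np.array(b)-a)*t)),z] for t in np.linspace(0,1,n)]
    U=np.array([proj(F,p,True) for p in P],np.float32)
    return cv2.remap(g,U[:,0].reshape(1,-1),U[:,1].reshape(1,-1),cv2.INTER_LINEAR)[0].astype(int)
# wall offset by correlating long averaged profiles with wall positions
for y0,y1 in((66,86),(94,114),(34,54),(-25,-5),(-55,-35)):
    m=np.mean([prof((-75,y),(5,y),n=81) for y in np.linspace(y0,y1,8)],0); print('y',y0,'bright wall x', -75+np.argsort(-m[5:30])[:5]-0+5)
for x0,x1 in((-54,-40),(-20,-6)):
    m=np.mean([prof((x,132),(x,-126),n=259) for x in np.linspace(x0,x1,8)],0)
    for y in(120,60,0): i=132-y; w=m[i-9:i+10]; k=w-np.min(w); print('x',x0,'wall',y,'at',132-(i-9+np.argmax(np.convolve(k,np.ones(6)/6,'same'))))
E
```

```text
inc [-0.11  0.44 10.38] turn -0.2 rows 1.7 t 12.8
y 66 bright wall x [-60 -61 -59 -62 -63]
y 94 bright wall x [-60 -61 -62 -59 -63]
y 34 bright wall x [-60 -61 -59 -62 -58]
y -25 bright wall x [-46 -47 -70 -69 -48]
y -55 bright wall x [-59 -60 -61 -58 -67]
x -54 wall 120 at 121
x -54 wall 60 at 60
x -54 wall 0 at 0
x -20 wall 120 at 120
x -20 wall 60 at 60
x -20 wall 0 at -2
```

The refined rack pose, (557,202) with yaw 0.163, matches the walls to about 1 mm. I'll lower the bottle in.

Call:
servo_tool([
  [[-0.1,0.4,4],0],
  [[-0.1,0.4,8],0],
  [[-0.1,0.4,10],0],
  [[-0.1,0.4,10.4],0],
  [[-0.1,0.4,10.4],0],
])

```text
time: 13.42
position: [582.0, 237.6, 320.1]
tool_rot: [3.14, 0.001, 2.498]
force: [0.2, 0.2, -2.3]
opening: 0.331
grasp_force: 30.0
```

```bash
python3 - <<'E'
from h import *
s=ctrl.read_state(); print(s['position'],s['force']); inc(*pk(30,30),102,2.5)
E
```

```text
[581.9669647  237.61829698 320.10856719] [ 0.17548211  0.24863487 -2.28621779]
inc [-0.04 -0.12  7.08] turn -0.1 rows 1.1 t 13.4
```

Call:
servo_tool([
  [[0,-0.1,1.5],0],
  [[0,-0.1,3],0],
  [[0,-0.1,4.5],0],
  [[0,-0.1,6],0],
  [[0,-0.1,6.8],0],
  [[0,-0.1,7.1],0],
  [[0,-0.1,7.1],0],
])

```text
time: 14.3
position: [581.2, 236.7, 248.7]
tool_rot: [3.141, 0.001, 2.499]
force: [-1.9, -0.8, 3.4]
opening: 0.33
grasp_force: 30.0
```

Call:
servo_tool([
  [[0,0,0],0],
  [[0,0,0],0],
  [[0,0,0],0],
], gripper=0.55)

```text
time: 14.68
position: [580.8, 236.9, 247.8]
tool_rot: [3.141, 0.0, 2.499]
force: [0.8, 0.3, -0.2]
opening: 0.548
grasp_force: 0.0
```

Call:
servo_tool([
  [[0,0,-3],0],
  [[0,0,-8],0],
  [[0,0,-13],0],
  [[0,0,-15],0],
  [[0,0,-15],0],
])

```text
time: 15.3
position: [581.1, 237.0, 399.1]
tool_rot: [3.139, 0.002, 2.499]
force: [-0.0, -0.8, -0.4]
opening: 0.553
grasp_force: 0.0
```

```bash
python3 - <<'E'
from h import *
s=ctrl.read_state(); print(s['position'],s['force']); inc(520,-245,210,2.5)
E
```

```text
[581.12251816 236.98413625 399.14933658] [-0.02483998 -0.78478817 -0.35986804]
inc [-24.   -42.25   4.12] turn -0.1 rows 7.8 t 15.3
```

Call:
servo_tool([
  [[-2,-4,0],0],
  [[-5.5,-9.5,0],0],
  [[-9,-15.5,0],0],
  [[-12.5,-22,0],0],
  [[-16,-28,0],0],
  [[-19.5,-34,1],0],
  [[-23,-40,3],0],
  [[-24,-42.2,4.1],0],
])

```text
time: 16.3
position: [519.7, -238.5, 356.1]
tool_rot: [-3.141, -0.003, 2.498]
force: [-0.0, 0.1, -0.2]
opening: 0.549
grasp_force: 0.0
```

Call:
servo_tool([
  [[0,0,0],0],
  [[0,0,0],0],
])

```text
time: 16.55
position: [520.3, -236.6, 356.7]
tool_rot: [-3.141, -0.005, 2.497]
force: [0.5, 0.4, -0.1]
opening: 0.55
grasp_force: 0.0
```

```bash
cat >> h.py <<'E'
def aim(f,g):
    """cap-top centre of the bottle nearly below the camera: bbox width of dark blob, circle resting on its lower edge"""
    u,v=proj(f,(*g,104),True); m=(f['color'].max(2)<62).astype('uint8')
    w=np.zeros_like(m); cv2.circle(w,(int(u),int(v)),42,1,-1); m&=w
    m=cv2.morphologyEx(m,cv2.MORPH_OPEN,np.ones((7,7)))
    n,l,s,c=cv2.connectedComponentsWithStats(m); i=l[int(v),int(u)] or 1+np.argmax(s[1:,4])
    x,y,W,H,A=s[i]; q=(x+W/2-.5,y+H-.5-W/2); p=onz(f,*q,104,True)
    print('guess px',np.round((u,v)),'blob',s[i],'cap px',q,'world',p[:2].round(1)); return p[:2]
E
python3 - <<'E'
from h import *
s=ctrl.read_state(); print(s['position'],s['tool_rot'])
f=grab('wrist','w7'); p=aim(f,(521.5,-248.5)); inc(*p,95,2.5)
im=f['color'].copy()
for q in [(521,-249),(515,-359),(444,-195),(425,-290)]:
    u=proj(f,(*q,104),True); cv2.circle(im,tuple(int(round(k)) for k in u),3,(255,0,0),1)
cv2.imwrite('pics/w7o.png',im[:,:,::-1])
E
```

```text
[ 520.26264254 -236.59488683  356.716413  ] [-3.1413906 -0.0046163  2.4972989]
guess px [305. 214.] blob [ 287  194   34   39 1079] cap px (np.float64(303.5), np.float64(215.5)) world [ 521.5 -250.5]
inc [-0.97 -1.11 11.53] turn -0.1 rows 1.9 t 16.6
```

View pics/w7o.png

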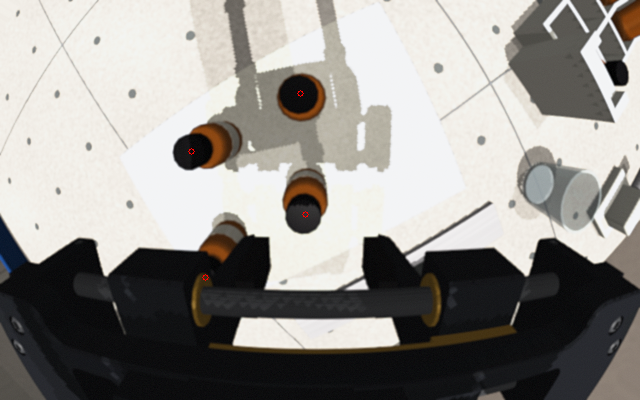

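The wrist view shows four spares standing where predicted. The nearest cap is centred at (303.5,215.5), about (521.5,-250.5) in the world.

Call:
servo_tool([
  [[-1,-1.1,5],0],
  [[-1,-1.1,9],0],
  [[-1,-1.1,11],0],
  [[-1,-1.1,11.3],0],
  [[-1,-1.1,11.3],0],
])

```text
time: 17.23
position: [523.3, -251.4, 247.7]
tool_rot: [3.141, 0.002, 2.5]
force: [-0.2, 0.2, 0.1]
opening: 0.554
grasp_force: 0.0
```

```bash
python3 - <<'E'
from h import *
inc(521.5,-250.5,96.5,2.5)
E
```

```text
inc [ 0.2  -0.04  0.39] turn -0.0 rows 0.1 t 17.2
```

Call:
servo_tool([
  [[0.2,0,0.4],0],
  [[0.2,0,0.4],0],
])

```text
time: 17.48
position: [521.0, -250.5, 243.2]
tool_rot: [3.141, 0.001, 2.499]
force: [0.5, -0.2, 1.0]
opening: 0.545
grasp_force: 0.0
```

Call:
servo_tool([
  [[0,0,0],0],
  [[0,0,0],0],
  [[0,0,0],0],
  [[0,0,0],0],
], gripper=0)

```text
time: 17.98
position: [520.9, -250.6, 242.6]
tool_rot: [3.142, 0.0, 2.498]
force: [-0.1, -0.0, 2.5]
opening: 0.331
grasp_force: 30.0
```

Call:
servo_tool([
  [[0,0,-2],0],
  [[0,0,-5],0],
  [[0,0,-10],0],
  [[0,0,-15],0],
  [[0,0,-16],0],
  [[0,0,-16],0],
])

```text
time: 18.73
position: [520.7, -250.4, 403.1]
tool_rot: [3.141, 0.002, 2.498]
force: [0.5, -0.2, -1.8]
opening: 0.329
grasp_force: 30.0
```

```bash
python3 - <<'E'
from h import *
s=ctrl.read_state(); print(s['position'],s['force']); inc(*pk(30,-30),250,2.5)
E
```

```text
[ 520.72878649 -250.43934092  403.1070804 ] [ 0.50524285 -0.24275976 -1.81191619]
inc [19.99 38.47  0.56] turn -0.1 rows 6.9 t 18.7
```

Call:
servo_tool([
  [[2,3.8,0],0],
  [[4.5,8.7,0],0],
  [[7.5,14.5,0],0],
  [[10.5,20.5,0],0],
  [[13.5,26.5,0],0],
  [[16.5,32,0],0],
  [[19,36.5,0],0],
  [[20,38.5,0],0],
])

```text
time: 19.73
position: [590.7, 180.6, 398.9]
tool_rot: [-3.138, -0.004, 2.502]
force: [-0.0, -0.6, -1.3]
opening: 0.33
grasp_force: 30.0
```

Call:
servo_tool([
  [[0,0,0],0],
  [[0,0,0],0],
])

```text
time: 19.98
position: [591.3, 176.3, 400.9]
tool_rot: [-3.139, -0.001, 2.498]
force: [-0.0, -0.3, -1.0]
opening: 0.326
grasp_force: 30.0
```

```bash
python3 - <<'E'
from h import *
s=ctrl.read_state(); print(s['position'],s['force']); inc(*pk(30,-30),170,2.5)
E
```

```text
[591.31469162 176.33433677 400.91229565] [-0.03061831 -0.32552122 -0.98559723]
inc [0.03 0.11 8.36] turn -0.1 rows 1.3 t 20.0
```

Call:
servo_tool([
  [[0,0.1,3],0],
  [[0,0.1,6],0],
  [[0,0.1,8],0],
  [[0,0.1,8.4],0],
  [[0,0.1,8.4],0],
])

```text
time: 20.6
position: [592.5, 177.9, 318.8]
tool_rot: [3.141, 0.0, 2.498]
force: [0.1, -0.1, -1.6]
opening: 0.331
grasp_force: 30.0
```

```bash
python3 - <<'E'
from h import *
s=ctrl.read_state(); print(s['position'],s['force']); inc(*pk(30,-30),100.5,2.5)
E
```

```text
[592.54667823 177.85105341 318.83630658] [ 0.11254996 -0.05027815 -1.56160614]
inc [ 0.05 -0.11  7.1 ] turn -0.1 rows 1.1 t 20.6
```

Call:
servo_tool([
  [[0,-0.1,1.5],0],
  [[0,-0.1,3],0],
  [[0,-0.1,4.5],0],
  [[0,-0.1,6],0],
  [[0,-0.1,6.8],0],
  [[0,-0.1,7.1],0],
  [[0,-0.1,7.1],0],
])

```text
time: 21.48
position: [592.0, 177.6, 247.8]
tool_rot: [3.141, 0.001, 2.498]
force: [0.1, 0.1, -1.4]
opening: 0.328
grasp_force: 30.0
```

Call:
servo_tool([
  [[0,0,0],0],
  [[0,0,0],0],
  [[0,0,0],0],
], gripper=0.55)

```text
time: 21.85
position: [591.7, 177.6, 247.6]
tool_rot: [3.141, 0.0, 2.499]
force: [-0.2, -0.3, -0.6]
opening: 0.548
grasp_force: 0.0
```

Call:
servo_tool([
  [[0,0,-3],0],
  [[0,0,-8],0],
  [[0,0,-13],0],
  [[0,0,-15],0],
  [[0,0,-15],0],
])

```text
time: 22.48
position: [592.0, 177.7, 398.7]
tool_rot: [3.139, 0.002, 2.499]
force: [-0.3, -0.3, -0.9]
opening: 0.549
grasp_force: 0.0
```

```bash
python3 - <<'E'
from h import *
s=ctrl.read_state(); print(s['position'],s['force']); inc(447,-187,210,2.5)
E
```

```text
[592.00226734 177.66551284 398.69870861] [-0.32024101 -0.28268658 -0.87944215]
inc [-10.25 -37.89   4.07] turn -0.1 rows 6.3 t 22.5
```

Call:
servo_tool([
  [[-1,-3.8,0],0],
  [[-2.5,-9,0],0],
  [[-4,-15,0],0],
  [[-5.7,-21,0],0],
  [[-7.3,-27,0],0],
  [[-9,-33,1],0],
  [[-10,-37,3],0],
  [[-10.3,-38.4,4.1],0],
])

```text
time: 23.48
position: [441.6, -192.7, 352.5]
tool_rot: [-3.14, -0.006, 2.495]
force: [0.0, -0.5, -1.2]
opening: 0.553
grasp_force: 0.0
```

Call:
servo_tool([
  [[0,0,0],0],
  [[0,0,0],0],
])

```text
time: 23.72
position: [444.3, -190.6, 356.0]
tool_rot: [3.141, -0.001, 2.499]
force: [-0.2, -0.0, -0.0]
opening: 0.549
grasp_force: 0.0
```

```bash
python3 - <<'E'
from h import *
s=ctrl.read_state(); print(s['position'],s['tool_rot'])
f=grab('wrist','w8'); p=aim(f,(444,-195)); inc(*p,95.5,2.5)
aim(f,(425,-290)); aim(f,(515,-359))
E
```

```text
[ 444.28069067 -190.59683144  356.04452174] [ 3.14111109e+00 -7.65495451e-04  2.49941241e+00]
guess px [312. 206.] blob [ 293  184   35   39 1097] cap px (np.float64(310.0), np.float64(205.0)) world [ 442.4 -195.4]
inc [-0.12 -0.52 11.38] turn 0.0 rows 1.8 t 23.8
guess px [211. 252.] blob [ 169  229   83   64 3358] cap px (np.float64(210.0), np.float64(251.0)) world [ 424.  -290.1]
guess px [227. 348.] blob [ 185  307   83   83 4532] cap px (np.float64(226.0), np.float64(348.0)) world [ 514.4 -359.6]
```

Call:
servo_tool([
  [[-0.1,-0.5,5],0],
  [[-0.1,-0.5,9],0],
  [[-0.1,-0.5,11],0],
  [[-0.1,-0.5,11.3],0],
  [[-0.1,-0.5,11.3],0],
])

```text
time: 24.4
position: [442.5, -195.7, 244.3]
tool_rot: [3.141, 0.001, 2.5]
force: [-1.1, 0.5, 0.7]
opening: 0.547
grasp_force: 0.0
```

```bash
python3 - <<'E'
from h import *
inc(442.4,-195.4,96,2.5)
E
```

```text
inc [0.03 0.02 0.1 ] turn -0.0 rows 0.0 t 24.4
```

Call:
servo_tool([
  [[0,0,0.1],0],
  [[0,0,0.1],0],
  [[0,0,0.1],0],
  [[0,0,0.1],0],
], gripper=0)

```text
time: 24.9
position: [442.2, -196.3, 243.3]
tool_rot: [3.141, 0.002, 2.498]
force: [0.8, 0.8, 5.8]
opening: 0.328
grasp_force: 30.0
```

Call:
servo_tool([
  [[0,0,-2],0],
  [[0,0,-5],0],
  [[0,0,-10],0],
  [[0,0,-15],0],
  [[0,0,-16],0],
  [[0,0,-16],0],
])

```text
time: 25.65
position: [441.3, -196.1, 401.8]
tool_rot: [-3.141, -0.0, 2.498]
force: [0.7, 0.2, -2.1]
opening: 0.326
grasp_force: 30.0
```

```bash
python3 - <<'E'
from h import *
s=ctrl.read_state(); print(s['position'],s['force']); inc(*pk(-30,-30),250,2.5)
E
```

```text
[ 441.30932094 -196.07849701  401.77920106] [ 0.67059647  0.23787575 -2.07291803]
inc [14.53 34.55  0.44] turn -0.1 rows 6.0 t 25.6
```

Call:
servo_tool([
  [[1.5,3.6,0],0],
  [[3.4,8,0],0],
  [[5.6,13.4,0],0],
  [[8,19,0],0],
  [[10.4,24.8,0],0],
  [[12.6,30,0],0],
  [[14,33.4,0],0],
  [[14.5,34.5,0],0],
])

```text
time: 26.65
position: [531.8, 168.6, 398.7]
tool_rot: [-3.137, -0.004, 2.501]
force: [0.4, -0.4, -2.0]
opening: 0.332
grasp_force: 30.0
```

Call:
servo_tool([
  [[0,0,0],0],
  [[0,0,0],0],
])

```text
time: 26.9
position: [532.1, 165.7, 401.3]
tool_rot: [-3.14, -0.001, 2.498]
force: [-0.3, 0.3, -1.3]
opening: 0.327
grasp_force: 30.0
```

```bash
python3 - <<'E'
from h import *
s=ctrl.read_state(); print(s['position'],s['force']); inc(*pk(-30,-30),171,2.5)
E
```

```text
[532.05290098 165.72781562 401.28681417] [-0.29676751  0.31274981 -1.34260766]
inc [0.08 0.17 8.3 ] turn -0.1 rows 1.3 t 26.9
```

Call:
servo_tool([
  [[0.1,0.2,3],0],
  [[0.1,0.2,6],0],
  [[0.1,0.2,8],0],
  [[0.1,0.2,8.3],0],
  [[0.1,0.2,8.3],0],
])

```text
time: 27.52
position: [533.0, 168.4, 319.9]
tool_rot: [3.141, 0.0, 2.497]
force: [0.3, 0.4, -0.8]
opening: 0.327
grasp_force: 30.0
```

```bash
python3 - <<'E'
from h import *
s=ctrl.read_state(); print(s['position'],s['force']); inc(*pk(-30,-30),101,2.5)
E
```

```text
[533.03172085 168.35204734 319.93729303] [ 0.29015372  0.44103385 -0.81032362]
inc [ 0.02 -0.11  7.16] turn -0.2 rows 1.1 t 27.5
```

Call:
servo_tool([
  [[0,-0.1,1.5],0],
  [[0,-0.1,3],0],
  [[0,-0.1,4.5],0],
  [[0,-0.1,6],0],
  [[0,-0.1,6.8],0],
  [[0,-0.1,7.15],0],
  [[0,-0.1,7.15],0],
])

```text
time: 28.4
position: [532.6, 168.4, 248.4]
tool_rot: [3.141, 0.0, 2.499]
force: [-0.9, -0.0, 0.9]
opening: 0.332
grasp_force: 30.0
```

Call:
servo_tool([
  [[0,0,0],0],
  [[0,0,0],0],
  [[0,0,0],0],
], gripper=0.55)

```text
time: 28.78
position: [532.4, 168.4, 248.1]
tool_rot: [3.141, 0.0, 2.499]
force: [-0.0, 0.5, -0.6]
opening: 0.548
grasp_force: 0.0
```

Call:
servo_tool([
  [[0,0,-3],0],
  [[0,0,-8],0],
  [[0,0,-13],0],
  [[0,0,-15],0],
  [[0,0,-15],0],
])

```text
time: 29.4
position: [532.6, 168.4, 399.2]
tool_rot: [3.139, 0.002, 2.499]
force: [0.5, -0.1, 0.0]
opening: 0.549
grasp_force: 0.0
```

```bash
python3 - <<'E'
from h import *
s=ctrl.read_state(); print(s['position'],s['force']); inc(425,-288,210,2.5)
E
```

```text
[532.63699443 168.44830253 399.2336561 ] [ 0.45102401 -0.13443847  0.03501767]
inc [-18.75 -42.99   4.12] turn -0.1 rows 7.5 t 29.4
```

Call:
servo_tool([
  [[-2,-4,0],0],
  [[-4.5,-9.5,0],0],
  [[-7,-15.5,0],0],
  [[-9.7,-22,0],0],
  [[-12.5,-28.5,0],0],
  [[-15.2,-35,1],0],
  [[-17.8,-41,3],0],
  [[-18.8,-43.4,4.1],0],
])

```text
time: 30.4
position: [420.9, -293.1, 353.9]
tool_rot: [3.141, -0.003, 2.498]
force: [1.0, -0.7, -0.1]
opening: 0.552
grasp_force: 0.0
```

Call:
servo_tool([
  [[0,0,0],0],
  [[0,0,0],0],
])

```text
time: 30.65
position: [421.8, -291.2, 354.6]
tool_rot: [3.141, -0.004, 2.497]
force: [0.1, -0.0, 0.4]
opening: 0.55
grasp_force: 0.0
```

```bash
python3 - <<'E'
from h import *
s=ctrl.read_state(); print(s['position'],s['tool_rot'])
f=grab('wrist','w9'); p=aim(f,(424,-290)); inc(*p,95.5,2.5)
E
```

```text
[ 421.82884167 -291.16624468  354.60222296] [ 3.14094809 -0.00430774  2.49740332]
guess px [319. 206.] blob [ 299  185   34   39 1094] cap px (np.float64(315.5), np.float64(206.5)) world [ 422.5 -292.4]
inc [-0.15 -0.13 11.27] turn -0.1 rows 1.8 t 30.7
```

Call:
servo_tool([
  [[-0.1,-0.1,5],0],
  [[-0.1,-0.1,9],0],
  [[-0.1,-0.1,11],0],
  [[-0.1,-0.1,11.2],0],
  [[-0.1,-0.1,11.2],0],
])

```text
time: 31.32
position: [423.5, -292.4, 245.8]
tool_rot: [3.142, 0.001, 2.5]
force: [-0.4, 0.0, 1.2]
opening: 0.55
grasp_force: 0.0
```

```bash
python3 - <<'E'
from h import *
inc(422.5,-292.4,96,2.5)
E
```

```text
inc [ 0.08 -0.06  0.25] turn 0.0 rows 0.0 t 31.3
```

Call:
servo_tool([
  [[0.1,0,0.2],0],
  [[0.1,0,0.2],0],
  [[0.1,0,0.2],0],
  [[0.1,0,0.2],0],
  [[0.1,0,0.2],0],
], gripper=0)

```text
time: 31.95
position: [422.3, -292.8, 243.7]
tool_rot: [3.141, 0.002, 2.498]
force: [0.4, 1.5, 5.4]
opening: 0.327
grasp_force: 30.0
```

Call:
servo_tool([
  [[0,0,-2],0],
  [[0,0,-5],0],
  [[0,0,-10],0],
  [[0,0,-15],0],
  [[0,0,-16],0],
  [[0,0,-16],0],
])

```text
time: 32.7
position: [421.6, -292.5, 402.3]
tool_rot: [-3.141, -0.0, 2.498]
force: [-0.5, 0.2, -2.2]
opening: 0.33
grasp_force: 30.0
```

```bash
python3 - <<'E'
from h import *
s=ctrl.read_state(); print(s['position'],s['force']); inc(*pk(-30,-90),250,2.5)
E
```

```text
[ 421.60001335 -292.47852814  402.32234494] [-0.51650133  0.18172161 -2.23968572]
inc [14.4  39.29  0.5 ] turn -0.1 rows 6.7 t 32.7
```

Call:
servo_tool([
  [[1.5,4,0],0],
  [[3.4,9,0],0],
  [[5.6,15,0],0],
  [[7.8,21,0],0],
  [[10,27.2,0],0],
  [[12.2,33.2,0],0],
  [[13.8,37.8,0],0],
  [[14.4,39.3,0],0],
])

```text
time: 33.7
position: [541.8, 111.0, 399.2]
tool_rot: [-3.138, -0.004, 2.502]
force: [0.0, -0.6, -1.7]
opening: 0.329
grasp_force: 30.0
```

Call:
servo_tool([
  [[0,0,0],0],
  [[0,0,0],0],
])

```text
time: 33.95
position: [541.7, 107.1, 401.5]
tool_rot: [-3.139, -0.001, 2.498]
force: [0.6, -0.1, -1.7]
opening: 0.328
grasp_force: 30.0
```

```bash
python3 - <<'E'
from h import *
s=ctrl.read_state(); print(s['position'],s['force']); inc(*pk(-30,-90),171,2.5)
f=grab('wrist','w10'); im=f['color'].copy(); rackov(f,im); cv2.imwrite('pics/w10o.png',cv2.resize(im[:,:,::-1],(800,500)))
E
```

```text
[541.71076408 107.07730125 401.49609472] [ 0.59323215 -0.05611938 -1.65846528]
inc [0.04 0.14 8.32] turn -0.1 rows 1.3 t 34.0
```

View pics/w10o.png

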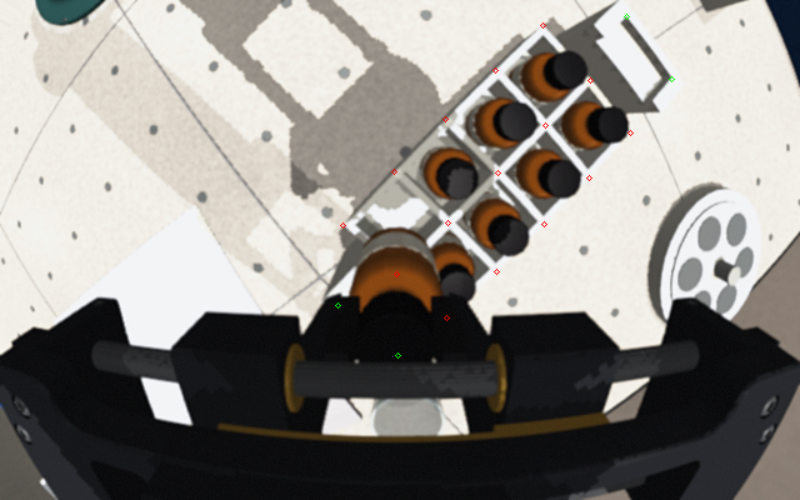

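The wrist view shows seven bottles standing in their pockets, with the rack overlay on the walls. The last empty pocket is near (395,205), just below the held bottle.

Call:
servo_tool([
  [[0,0.2,3],0],
  [[0,0.2,6],0],
  [[0,0.2,8],0],
  [[0,0.2,8.3],0],
  [[0,0.2,8.3],0],
])

```text
time: 34.62
position: [543.6, 109.1, 320.4]
tool_rot: [3.141, 0.001, 2.497]
force: [0.4, -0.7, -1.8]
opening: 0.332
grasp_force: 30.0
```

```bash
python3 - <<'E'
from h import *
s=ctrl.read_state(); print(s['position'],s['force']); inc(*pk(-30,-90),101.2,2.5)
E
```

```text
[543.61355175 109.07440126 320.44537427] [ 0.43286721 -0.73306338 -1.77295239]
inc [ 0.09 -0.16  7.19] turn -0.2 rows 1.2 t 34.6
```

Call:
servo_tool([
  [[0.1,-0.15,1.5],0],
  [[0.1,-0.15,3],0],
  [[0.1,-0.15,4.5],0],
  [[0.1,-0.15,6],0],
  [[0.1,-0.15,6.8],0],
  [[0.1,-0.15,7.15],0],
  [[0.1,-0.15,7.15],0],
])

```text
time: 35.5
position: [542.2, 109.4, 248.8]
tool_rot: [3.141, 0.001, 2.499]
force: [-0.4, 0.6, -1.7]
opening: 0.329
grasp_force: 30.0
```

Call:
servo_tool([
  [[0,0,0],0],
  [[0,0,0],0],
  [[0,0,0],0],
], gripper=0.55)

```text
time: 35.88
position: [541.8, 109.4, 248.5]
tool_rot: [3.141, 0.0, 2.499]
force: [0.3, 0.4, -0.9]
opening: 0.545
grasp_force: 0.0
```

Call:
servo_tool([
  [[0,0,-3],0],
  [[0,0,-8],0],
  [[0,0,-13],0],
  [[0,0,-15],0],
  [[0,0,-15],0],
])

```text
time: 36.5
position: [542.2, 109.4, 399.7]
tool_rot: [3.139, 0.002, 2.498]
force: [-0.4, 0.6, 0.2]
opening: 0.549
grasp_force: 0.0
```

```bash
python3 - <<'E'
from h import *
s=ctrl.read_state(); print(s['position'],s['force']); inc(683.3,-231,180,1.469)
for z in (109,): print([np.round(pk(x,y),1) for x in(-30,30) for y in(-90,90)])
E
```

```text
[542.15236635 109.40362259 399.71036369] [-0.43598711  0.61353692  0.19461104]
inc [-31.69 -18.79   7.27] turn 59.0 rows 6.0 t 36.5
[array([542. , 108.3]), array([512.8, 285.9]), array([601.2, 118.1]), array([572. , 295.7])]
```

Call:
servo_tool([
  [[-2.5,-1.5,0],7.5],
  [[-6.5,-4,0],15],
  [[-11,-6.5,0],23],
  [[-16,-9.5,0],31],
  [[-21,-12.5,0],39],
  [[-26,-15.5,0],47],
  [[-30,-18,1],54],
  [[-31.7,-18.8,3],59],
])

```text
time: 37.5
position: [682.7, -234.1, 364.9]
tool_rot: [-3.139, -0.0, 1.463]
force: [0.2, 0.3, -1.3]
opening: 0.55
grasp_force: 0.0
```

Call:
servo_tool([
  [[0,0,4.2],0.5],
  [[0,0,4.2],0.5],
  [[0,0,4.2],0.5],
])

```text
time: 37.88
position: [682.4, -230.8, 325.2]
tool_rot: [-3.139, -0.001, 1.461]
force: [0.3, 0.4, 0.2]
opening: 0.552
grasp_force: 0.0
```

```bash
python3 - <<'E'
from h import *
s=ctrl.read_state(); print(s['position'],s['tool_rot']); inc(683.3,-231,34,1.469)
f=grab('wrist','w11'); im=f['color'].copy()
c=np.array([683.3,-231.]); a=1.469-np.pi/2; X=np.array([np.cos(a),np.sin(a)]);Y=np.array([-np.sin(a),np.cos(a)])
for sx in(-1,1):
  for sy in(-1,1):
    for hx,hy,z,col in((8,40,44,(255,0,0)),(25,148,10,(0,200,0))):
        u=proj(f,np.r_[c+X*sx*hx+Y*sy*hy,z],True); cv2.circle(im,tuple(int(round(k)) for k in u),2,col,1); print(hx,sx,sy,np.round(u))
cv2.imwrite('pics/w11o.png',cv2.resize(im[:,:,::-1],(800,500)))
E
```

```text
[ 682.44976174 -230.8457706   325.24561132] [-3.13937078e+00 -6.42628662e-04  1.46050714e+00]
inc [-0.02  0.12 14.39] turn -0.5 rows 2.3 t 37.9
8 -1 -1 [309. 236.]
25 -1 -1 [297. 309.]
8 -1 1 [308. 148.]
25 -1 1 [290.  33.]
8 1 -1 [326. 236.]
25 1 -1 [340. 309.]
8 1 1 [327. 148.]
25 1 1 [343.  32.]
```

View pics/w11o.png

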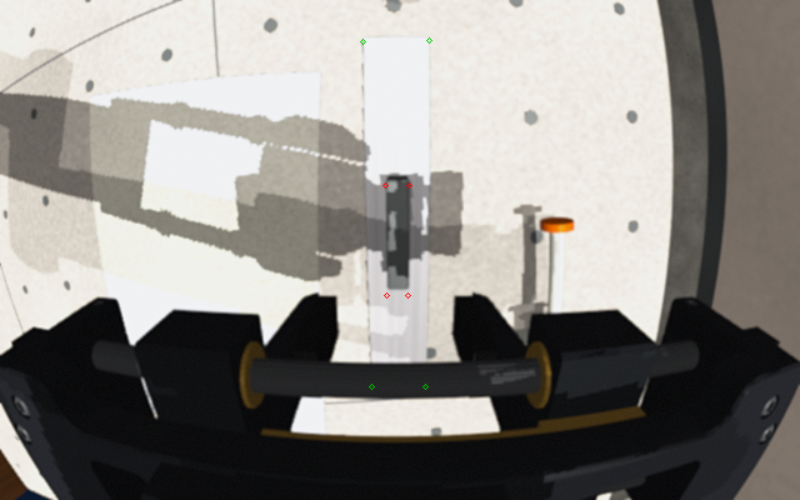

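The wrist view shows the bar flat on the deck. Its rib runs over rows 176–289 of the enlarged picture, so its centre is about 3.5 mm further along +tool x than my grip point. I'll re-grip centred.

Call:
servo_tool([
  [[0.35,0.1,5],-0.5],
  [[0.35,0.1,10],-0.5],
  [[0.35,0.1,13],-0.5],
  [[0.35,0.1,14.2],-0.5],
  [[0.35,0.1,14.2],-0.5],
  [[0.35,0.1,14.2],-0.5],
])

```text
time: 38.67
position: [685.4, -228.2, 187.1]
tool_rot: [3.137, 0.001, 1.469]
force: [1.2, 0.4, -0.5]
opening: 0.549
grasp_force: 0.0
```

```bash
python3 - <<'E'
from h import *
inc(683.3-3.5*np.cos(1.469)*-1,-231+3.5,34.2,1.469)
E
```

```text
inc [ 0.05 -0.18  0.56] turn -0.0 rows 0.1 t 38.7
```

Call:
servo_tool([
  [[0.05,-0.2,0.5],0],
  [[0.05,-0.2,0.5],0],
  [[0.05,-0.2,0.5],0],
])

```text
time: 39.05
position: [682.1, -227.2, 179.6]
tool_rot: [3.141, 0.0, 1.469]
force: [0.2, 1.0, 0.4]
opening: 0.549
grasp_force: 0.0
```

Call:
servo_tool([
  [[0,0,0],0],
  [[0,0,0],0],
  [[0,0,0],0],
  [[0,0,0],0],
  [[0,0,0],0],
], gripper=0, force=35)

```text
time: 39.67
position: [682.3, -227.1, 179.4]
tool_rot: [3.141, 0.0, 1.469]
force: [1.0, -0.3, -0.2]
opening: 0.18
grasp_force: 35.0
```

Call:
servo_tool([
  [[0,0,-2],0],
  [[0,0,-5],0],
  [[0,0,-10],0],
  [[0,0,-15],0],
  [[0,0,-20],0],
  [[0,0,-22],0],
  [[0,0,-22],0],
])

```text
time: 40.55
position: [682.3, -227.2, 401.4]
tool_rot: [3.138, 0.001, 1.469]
force: [-0.6, 0.5, -3.8]
opening: 0.183
grasp_force: 35.0
```

```bash
python3 - <<'E'
from h import *
s=ctrl.read_state(); print(s['position'],s['force'],s['tool_rot']); inc(557,202,255,1.734)
f=grab('top','t12'); c=f['color']; b,l=blobs(c.max(2)<45,100,500)
for x,q in b:
    if 130<x[0]<520 and 170<x[1]<300: print(x,q,onz(f,*x,109).round())
E
```

```text
[ 682.29112129 -227.20098112  401.4370897 ] [-0.58304966  0.51030142 -3.77438521] [3.13825421e+00 9.10025146e-04 1.46879130e+00]
inc [ 41.42 -16.83  -0.18] turn -15.2 rows 7.2 t 40.5
(np.float64(516.5), np.float64(170.5)) (507, 163, 20, 17, 197) [ 634. -422.  109.]
(np.float64(251.7), np.float64(188.4)) (245, 181, 15, 15, 169) [598. 120. 109.]
(np.float64(225.2), np.float64(192.6)) (218, 185, 16, 16, 182) [589. 175. 109.]
(np.float64(196.9), np.float64(196.0)) (189, 189, 17, 15, 188) [582. 233. 109.]
(np.float64(167.5), np.float64(204.2)) (160, 197, 16, 15, 194) [565. 294. 109.]
(np.float64(256.6), np.float64(216.5)) (250, 209, 15, 15, 153) [539. 109. 109.]
(np.float64(228.2), np.float64(221.5)) (220, 214, 17, 15, 184) [529. 167. 109.]
(np.float64(199.1), np.float64(225.5)) (192, 217, 16, 17, 193) [521. 227. 109.]
(np.float64(170.3), np.float64(230.4)) (163, 223, 17, 16, 196) [511. 286. 109.]
```

The top view finds all eight caps on the pocket grid. I'll carry the bar back.

Call:
servo_tool([
  [[3.5,-1.4,0],-1],
  [[8.5,-3.4,0],-3],
  [[14,-5.7,0],-5],
  [[20,-8.1,0],-7],
  [[26,-10.6,0],-9],
  [[32,-13,0],-11.5],
  [[37.5,-15.2,0],-13.5],
  [[41,-16.6,0],-15],
])

```text
time: 41.6
position: [556.6, 199.8, 395.4]
tool_rot: [-3.135, 0.0, 1.733]
force: [0.7, 1.0, -2.7]
opening: 0.176
grasp_force: 35.0
```

Call:
servo_tool([
  [[0.4,-0.2,0],-0.2],
  [[0.4,-0.2,0],-0.2],
  [[0.4,-0.2,0],-0.2],
  [[0.4,-0.2,0],-0.2],
])

```text
time: 42.1
position: [556.6, 200.1, 399.0]
tool_rot: [-3.141, 0.0, 1.732]
force: [-0.3, -0.2, -3.7]
opening: 0.181
grasp_force: 35.0
```

```bash
python3 - <<'E'
from h import *
s=ctrl.read_state(); print(s['position'],s['force'],s['tool_rot']); inc(557,202,293.4+25-147.3,1.734)
E
```

```text
[556.5705874  200.05987899 398.9739768 ] [-0.27984934 -0.2272437  -3.7113946 ] [-3.14107554e+00  3.08841917e-04  1.73213816e+00]
inc [0.19 0.08 8.06] turn -0.1 rows 1.3 t 42.1
```

Call:
servo_tool([
  [[0.2,0.1,3],-0.1],
  [[0.2,0.1,6],-0.1],
  [[0.2,0.1,7.7],-0.1],
  [[0.2,0.1,8],-0.1],
  [[0.2,0.1,8],-0.1],
  [[0.2,0.1,8],-0.1],
])

```text
time: 42.85
position: [557.5, 203.6, 320.9]
tool_rot: [3.139, -0.0, 1.736]
force: [-0.1, 0.2, -2.4]
opening: 0.176
grasp_force: 35.0
```

```bash
python3 - <<'E'
from h import *
s=ctrl.read_state(); print(s['position'],s['force'],s['tool_rot']); inc(557,202,293.4-147.3,1.734)
f=grab('wrist','w13'); c=f['color'][:,:,::-1]; cv2.imwrite('pics/w13c.png',cv2.resize(c[0:120,220:420],(800,480),interpolation=cv2.INTER_CUBIC))
for y,z in((153,128),(148,139+10-0)): 
  for x in(-30,30) if z==128 else(-25,25): u=np.array(proj(f,np.r_[pk(x,y),z],True)); print(x,y,((u-[220,0])*4).round())
E
```

```text
[557.46211503 203.57235751 320.90726467] [-0.09573429  0.20647435 -2.36523974] [ 3.13896786e+00 -4.09375888e-04  1.73574685e+00]
inc [-0.15 -0.08  2.75] turn 0.1 rows 0.4 t 42.9
-30 153 [166. -89.]
30 153 [588. -89.]
-25 148 [ 177. -121.]
25 148 [ 575. -121.]
```

View pics/w13c.png

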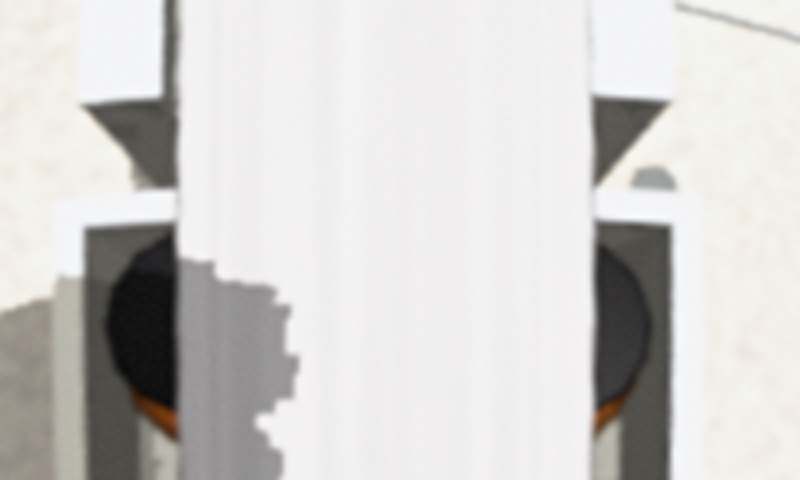

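The crop shows the far saddle's cheeks at columns 80–672 (centre 376) and the bar at 178–592 (centre 385). The bar is therefore about 1.2 mm too far in +x, which I'll correct while lowering slowly.

Call:
servo_tool([
  [[-0.15,-0.12,0.4],0],
  [[-0.15,-0.12,0.8],0],
  [[-0.15,-0.12,1.2],0],
  [[-0.15,-0.12,1.6],0],
  [[-0.15,-0.12,1.9],0],
  [[-0.15,-0.12,2.2],0],
  [[-0.15,-0.12,2.2],0],
])

```text
time: 43.78
position: [555.8, 201.7, 297.0]
tool_rot: [-3.141, 0.0, 1.736]
force: [0.8, -0.7, -3.2]
opening: 0.178
grasp_force: 35.0
```

```bash
python3 - <<'E'
from h import *
s=ctrl.read_state(); print(s['position'],s['force'],s['torque'],s['tool_rot']); inc(556.2,202,293.4-147.3,1.734)
E
```

```text
[555.75668989 201.69563748 296.97856278] [ 0.76707952 -0.6685927  -3.16660688] [-0.00530851 -0.12046815 -0.00355825] [-3.14094782e+00  9.12993345e-05  1.73579219e+00]
inc [0.02 0.05 0.36] turn 0.1 rows 0.1 t 43.8
```

Call:
servo_tool([
  [[0,0,0.2],0],
  [[0,0,0.35],0],
  [[0,0,0.4],0],
  [[0,0,0.4],0],
])

```text
time: 44.28
position: [555.9, 201.7, 293.4]
tool_rot: [3.141, -0.0, 1.736]
force: [0.0, 0.0, -2.9]
opening: 0.175
grasp_force: 35.0
```

Call:
servo_tool([
  [[0,0,0],0],
  [[0,0,0],0],
  [[0,0,0],0],
], gripper=0.5)

```text
time: 44.65
position: [556.1, 201.8, 293.8]
tool_rot: [3.141, -0.0, 1.736]
force: [0.3, -0.2, 0.4]
opening: 0.486
grasp_force: 0.0
```

Call:
servo_tool([
  [[0,0,-2],0],
  [[0,0,-5],0],
  [[0,0,-9],0],
  [[0,0,-12],0],
  [[0,0,-14],0],
  [[0,0,-14],0],
])

```text
time: 45.4
position: [556.3, 201.9, 436.0]
tool_rot: [3.137, -0.001, 1.736]
force: [0.4, 0.4, -1.2]
opening: 0.5
grasp_force: 0.0
```

Call:
servo_tool([
  [[-6,0,0],0],
  [[-12,0,0],0],
  [[-18,0,0],0],
  [[-24,0,0],0],
  [[-30,0,0],0],
  [[-30,0,0],0],
  [[-30,0,0],0],
])

```text
time: 46.28
position: [604.8, -94.2, 431.7]
tool_rot: [-3.139, -0.002, 1.735]
force: [-0.3, 1.4, 0.1]
opening: 0.505
grasp_force: 0.0
```

```bash
python3 - <<'E'
from h import *
g=grab('top','t14')['color'][:,:,::-1]; h=grab('scene','s14')['color'][:,:,::-1]
cv2.imwrite('pics/fin.png',np.vstack([cv2.resize(g[120:310,120:520],(640,304)),cv2.resize(h[80:320,120:560],(640,296))[:296]]))
E
```

```text
(no output)
```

View pics/fin.png

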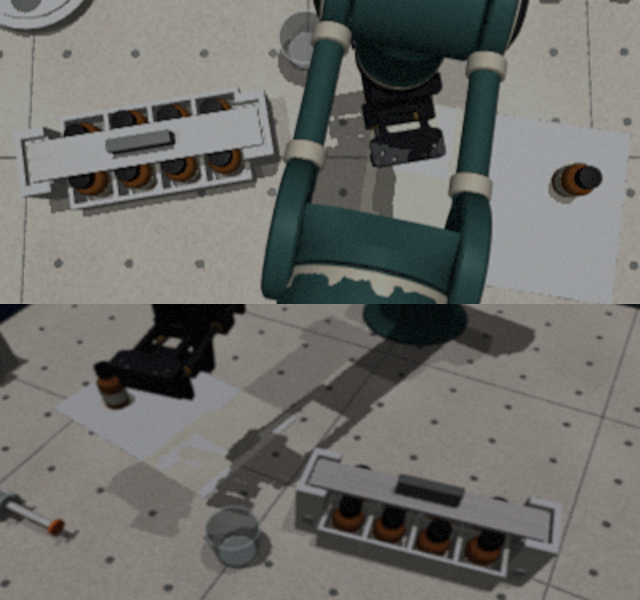

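The top and scene views show the bar seated in both saddles, with its rib at (140,140) in the upper half, and a bottle in every pocket. The left-over spare stands on the sheet at about (578,180), the beaker has not moved, and the arm is clear.

```bash
python3 -c "
from h import *
print(ctrl.read_state()['force'],ctrl.job_done())"
```

```text
the job is handed in; nothing more can be done
[ 0.05633586  0.56464528 -0.15886798] None
```

I handed the job in at about 46 s: the bar is back in both saddles, all eight pockets hold a bottle, the left-over spare stands upright on the paper sheet, and the beaker has not moved; the hand-in call returned no verdict.

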